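# Shut the last lid fastener of a junction box

## Robot

A 6-joint arm with a two-finger parallel gripper is mounted at the origin on the work surface. World frame = base frame: x ahead of the robot, y to its left, z up, the work surface at z = 0. Lengths are in m, angles in degrees, forces in N, time in s.
With the tool pointing down it reaches from about 0.3 to 0.75 m from the base axis. Payload 8.5 kg.
Tool frame: the origin (TCP) lies midway between the tips of the shut fingers; the grasp point (between the pads) lies env.tcp_to_grasp behind it (env.tcp_to_grasp is the distance from the TCP to the grasp point, in m); z points along the fingers, y is the line along which they close (so a half turn about z gives the same grasp; the last joint's range is limited). The gripper opens to 85 mm and grips with 20 to 120 N. Pads are 22 mm wide; open, the fingers measure 114 mm over their backs; the gripper's body (76 mm by 85 mm) begins 54 mm behind the grasp point. The pads swing forward as they close: fully open they stand 13 mm farther back than shut.
Start: joints at [-79.945, 21.807, 74.336, -0, 83.858, -12.336], TCP at [0.21, -0.509, 0.231] pointing down, gripper open.
Joint ranges: [-178.18, 178.18], [-50.72, 133.34], [12.68, 142.11], [-81.47, 261.47], [9.98, 163.14], [-165.26, 165.26]. Speed limits (degrees/s): [136.94, 136.94, 180, 180, 180, 180].

## Interface

Orientations are given as a 3x3 rotation matrix whose columns are the frame's x, y, z axes.
In Python, from rig import observe, optics, job, env gives the robot as it stands. The module is installed in compiled form; this text tells all that it offers.
- The arm moves only by the shell command python3 -m jog 'ROWS' [FORCE]. ROWS is JSON, a list of rows, each a list of 7 numbers: the turn, a rotation vector about the tool's x, y, z in rad, then the shift along the tool's x, y, z in m, then the opening in per cent of the stroke, from 0 (shut) to 100 (fully open). A call has 1 to 10 rows; each row shifts and turns the commanded pose from where the row before left it, along the tool's axes as they then stand; what a row does not reach is not made up. A row lasts 1/8 s, in which the tool goes at most 62.5 mm and 10.7 degrees, less where a joint would pass 70% of its speed; a pose out of reach is approached as far as the arm can. A call is refused whole if a number of a shift passes 0.0625 or a number of a turn 0.188, either way. A call with a gripper value outside its range is refused whole. The fingers move at their own pace and stop on an object; FORCE is the grip in N (left out, the last holds). Time passes only in rows, so rows that do not move let the fingers close. It gives the time, the measured TCP pose, the force, the opening and the grip force at its end, in the units of the state.
- observe(): the state, without advancing time (a new reading comes with each control period).
- optics.get_image(name): name is "side" or "top" or "wrist"; returns a dict with "pixels" (384x512x3 uint8, red, green, blue), "mtx" (3x3 intrinsics, pixels), "rvec" (rotation vector, rad) and "tvec" (3), from world to camera coordinates, as OpenCV has them. Camera axes: x right, y down, z forward; pixel columns grow to the right and rows downward; lengths in m; the calibration is good to about 2 mm. The wrist camera is an equidistant fisheye: a pixel r from the principal point sees the ray r / f radians off the axis. A picture is of the moment at which its call begins. There is no depth.
- job.close_job(): hands the job in; it is judged then, once.
The state is a dict: "time_s": time; "q": joint angles; "qvel": joint speeds; "joint_efforts": joint torques, N m; "position": TCP position; "tool_rot": TCP orientation; "ft_force": force on the tool from outside, world axes, zero at the start; "wrist_torque": the same for the moment, N m; "grip_width": finger opening in m; "gripper_force": force on a finger pad.
Only numpy, scipy, OpenCV 4.12 (cv2) and the standard library are available. Lean on these libraries where they do the work, as an engineer would, in place of code of your own. Each camera call takes 0.05 s, during which the arm holds its last target. There are 200 camera calls.

## Task

The junction box lid is held by four quarter-turn fasteners and one is still open: it stands proud of the lid and its slot lies crosswise to those of the other three. Take the slot driver lying on the bench, stand it blade down in the open fastener's well so that it stays standing when you let go, take it again by the top of its handle, and with it press the fastener down and turn it clockwise until it is shut like the others. Then leave the driver standing blade down in the steel cup, and do not disturb the other things on the bench.

Things in the scene. Friction and masses are not known exactly. Their poses are not given: they have to be found in the camera images.
- driver_mid (a point): Centre of the dark handle of the slot driver, a short screwdriver 117 mm long, 0.13 kg, loose, lying at the robot's right, blade to the left and ahead. Handle 70 mm long, square with bevelled edges, 28 mm across flats; this point is half-way along it, 14 mm above the bench. x points from handle to blade, y along the blade's width, z normal to the blade's flat (up as it lies).
- driver_end (a point): Middle of the flat end of the driver's handle, on its axis, 35 mm from driver_mid, away from the blade: the top when it stands blade down; axes as driver_mid.
- driver_tip (a point): Middle of the end edge of the driver's blade, on its axis, 82 mm along x from the handle centre. From the handle's end the steel shank, 14 mm in diameter, is 40 mm long; the flat blade, 14 mm wide and 2.6 mm thick, is the last 7 mm. Axes as driver_mid. With its blade in the slot the driver stands in the well by itself; with the blade merely on the head it topples.
- driver: The same driver; origin 14 mm under the handle centre as it lies; axes as driver_mid.
- well0 (a point): Mouth of the OPEN fastener's well, on its axis, at the lid's top, 90 mm above the bench, at whichever corner it is; axes as the box. Round well 18 mm in diameter, mouth chamfered to 22. In it the head, its top 12 mm below the mouth (15.5 when shut), with a slot 4.5 mm wide, 5 mm deep right across. A cap ring, 22 to 33 mm in diameter, split in line with the slot, turns with it.
- well1 (a point): Centre of the mouth of the well of an already shut fastener, like well0, at another corner of the lid.
- well2 (a point): Centre of the mouth of the well of an already shut fastener, like well0, at another corner of the lid.
- well3 (a point): Centre of the mouth of the well of an already shut fastener, like well0, at another corner of the lid.
- fast0 (a joint): Turn of the open fastener's head, rad, clockwise seen from above: 0 open, slot along the box's x; 1.57 shut (stop), slot along the box's y. Starts at 0 to 0.25. While up, a hidden lug blocks it beyond about 0.3; pressed down 3.5 mm or more it turns with 0.05 to 0.1 N m, and once shut it stays down when the driver is lifted out.
- fast0_press (a joint): How far the open fastener's head and cap ring are down, m: 0 up (ring 4.5 mm above the lid), 0.005 fully down, about 0.0033 when shut and left (ring 1 mm above the lid). A spring holds it up: 3 N to start it, 8 N at 3.5 mm, about 11 N fully down.
- fast1 (a joint): Turn of the fastener in well1, as fast0; about 1.5 to 1.57 (shut).
- fast1_press (a joint): How far the head in well1 is down, in m, as fast0_press.
- fast2 (a joint): Turn of the fastener in well2, as fast0; about 1.5 to 1.57 (shut).
- fast2_press (a joint): How far the head in well2 is down, in m, as fast0_press.
- fast3 (a joint): Turn of the fastener in well3, as fast0; about 1.5 to 1.57 (shut).
- fast3_press (a joint): How far the head in well3 is down, in m, as fast0_press.
- jbox: Grey plastic junction box, fixed to the bench, 190 (x) by 240 (y) by 90 mm (z), lid on top, a well near each corner; origin under its centre, z up.
- cup: Round open steel tool cup, loose, 0.35 kg, 76 mm across the rim outside, 66 mm high, narrowing a little to its foot, 3 mm wall; origin under its centre, z up.
- cup_floor (a point): Centre of the cup's inner floor, 5 mm above the bench.
- carton_mid (a point): Centre of a bystander: small cardboard box 50 x 90 x 60 mm high. Leave alone.
- padlock_mid (a point): Middle of the body of a bystander: brass padlock lying flat, 22 mm high, body 46 x 50 mm, shackle to +x 37 mm beyond it. Leave alone.
- gland_mid (a point): Centre of a bystander: grey cable gland standing up, 46 mm across, 42 mm high. Leave alone.
Not all that is in view belongs to the job. Of the things that look like the cup, the middle-sized one is meant.

How it is judged:
By the outcome, as a careful person would: the job done as asked, in the order asked, and still so for the second after the job is handed in, with the robot touching nothing.
It also fails if it takes over 69 s, if anything falls off the work surface, if the arm or the gripper's body presses on something with over 40 N, if the wrist force passes 120 N, or if a joint passes its speed limit or range.

## Working session

There is one attempt and no reset: what is moved stays moved. The work goes in short steps, Python scripts to look and compute and a shell command to move; the robot and the scene stay as the last step left them, time stands still between calls to the robot, and variables do not carry over. Pictures are saved under pics/ and viewed, at most 10 in all, crops included, and the job is handed in when it is done.

```bash
mkdir -p pics; cat > h.py <<'E'
import numpy as np, cv2, json
from rig import observe, optics, job, env
def snap(name, tag):
    d=optics.get_image(name); cv2.imwrite(f'pics/{tag}.png', d['pixels'][...,::-1])
    np.savez(f'pics/{tag}.npz', **{k:np.asarray(d[k]) for k in d}); return d
def load(tag): return dict(np.load(f'pics/{tag}.npz'))
def ray(d,uv,fish=False):
    R=cv2.Rodrigues(np.asarray(d['rvec'],float))[0]; t=np.asarray(d['tvec'],float).ravel(); K=d['mtx']
    x=(uv[0]-K[0,2])/K[0,0]; y=(uv[1]-K[1,2])/K[1,1]
    if fish:
        r=np.hypot(x,y); s=np.sin(r)/r if r>1e-9 else 1; v=np.array([x*s,y*s,np.cos(r)])
    else: v=np.array([x,y,1.])
    v=R.T@v; return -R.T@t, v/np.linalg.norm(v)
def onz(d,uv,z,fish=False):
    o,v=ray(d,uv,fish); return o+v*(z-o[2])/v[2]
def proj(d,P,fish=False):
    R=cv2.Rodrigues(np.asarray(d['rvec'],float))[0]; c=R@np.asarray(P,float)+np.asarray(d['tvec']).ravel(); K=d['mtx']
    if fish:
        r=np.hypot(c[0],c[1]); th=np.arctan2(r,c[2]); s=th/max(r,1e-9); return np.array([K[0,0]*c[0]*s+K[0,2],K[1,1]*c[1]*s+K[1,2]])
    return np.array([K[0,0]*c[0]/c[2]+K[0,2],K[1,1]*c[1]/c[2]+K[1,2]])
def cross(*rays):
    A=0;b=0
    for o,v in rays: M=np.eye(3)-np.outer(v,v); A=A+M; b=b+M@o
    p=np.linalg.solve(A,b); return p,[np.linalg.norm((np.eye(3)-np.outer(v,v))@(p-o)) for o,v in rays]
E
python3 - <<'E'
from h import *
s=observe(); print({k:np.round(s[k],3).tolist() for k in s}); print(env.tcp_to_grasp)
ims=[snap(n,n+'0') for n in('side','top','wrist')]
for d in ims: print(d['mtx'].round(1).tolist(), ray(d,(256,192))[0].round(3))
a=np.hstack([cv2.resize(ims[i]['pixels'],(400,300)) for i in (0,2)])
cv2.imwrite('pics/c0.png',a[...,::-1])
cv2.imwrite('pics/top0b.png',cv2.resize(ims[1]['pixels'],(800,600))[...,::-1])
E
```

```text
{'time_s': 0.0, 'q': [-79.945, 21.84, 74.385, 0.001, 83.858, -12.337], 'qvel': [-0.063, -0.106, -0.018, 0.077, 0.054, -0.115], 'joint_efforts': [-0.001, -44.847, -23.128, -0.0, 0.005, 0.0], 'position': [0.209, -0.508, 0.231], 'tool_rot': [[0.925, 0.381, -0.0], [0.381, -0.925, 0.001], [0.0, -0.001, -1.0]], 'ft_force': [-0.336, 0.076, -0.61], 'wrist_torque': [0.013, -0.02, -0.004], 'gripper_force': 0.0, 'grip_width': 0.085}
0.0187
[[400.8, 0.0, 254.0], [0.0, 400.8, 188.3], [0.0, 0.0, 1.0]] [ 0.503 -0.841  0.935]
[[429.8, 0.0, 259.4], [0.0, 429.8, 194.4], [0.0, 0.0, 1.0]] [0.382 0.002 1.154]
[[297.3, 0.0, 256.8], [0.0, 297.3, 191.3], [0.0, 0.0, 1.0]] [ 0.278 -0.479  0.373]
```

View pics/top0b.png

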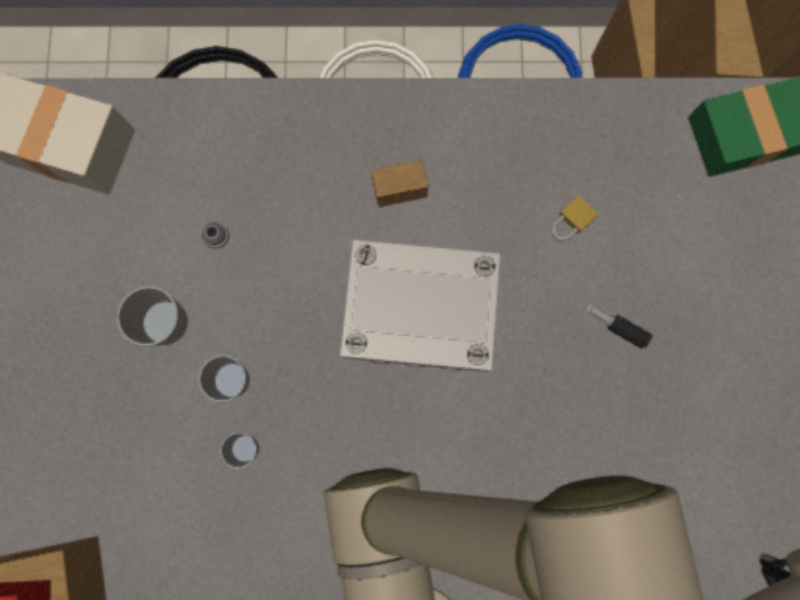

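View pics/c0.png

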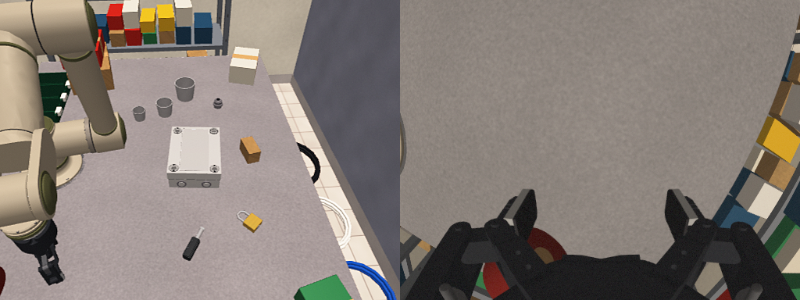

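The top view (800x600 scale) shows the box's four wells at (366,255), (485,266), (478,354) and (356,342). The driver's handle is at (630,331) with its blade end at (588,308).

Things that could be mistaken for what I want:
- **Cups:** large (152,316), middle (224,378), small (240,450). I choose the middle one.
- **Fasteners:** the far-left one at (366,255) looks crosswise to the other three.
- **Dark long things:** only the driver.

I'll check these choices in one close crop.

```bash
python3 - <<'E'
from h import *
t=load('top0');s=load('side0')
f=lambda im,x0,y0,w,h,W,H: cv2.resize(im['pixels'][y0:y0+h,x0:x0+w],(W,H),interpolation=cv2.INTER_CUBIC)
# top: lid 215..323,150..240 ; driver 370..425,190..228 ; side: lid 205..290,155..245; driver 225..270,285..340
a=f(t,213,148,112,92,448,368); b=f(s,208,155,80,92,320,368)
c=f(t,368,188,56,38,336,228); d=f(s,225,280,45,55,186,228); e=f(t,125,220,40,38,246,228)
cv2.imwrite('pics/c1.png',np.vstack([np.hstack([a,b]),np.hstack([c,d,e])])[...,::-1])
# colour masks
for n,im,(x0,y0,w,h) in(('top',t,(368,188,56,38)),('side',s,(225,280,45,55))):
    p=im['pixels'][y0:y0+h,x0:x0+w].astype(int); g=p.max(2)
    print(n,'bench',np.median(g))
    for nm,m in(('dark',g<60),('bright',g>np.median(g)+30)):
        k,l,st,ce=cv2.connectedComponentsWithStats(m.astype(np.uint8)); i=1+np.argmax(st[1:,4])
        ys,xs=np.nonzero(l==i); r=cv2.minAreaRect(np.c_[xs,ys].astype(np.float32))
        print(nm,st[i,4],(ce[i]+[x0,y0]).round(1),np.round(cv2.boxPoints(r)+[x0,y0],1).tolist())
E
```

```text
top bench 118.0
dark 276 [403.1 212.2] [[388.4, 210.1], [393.7, 200.7], [417.0, 214.0], [411.6, 223.4]]Traceback (most recent call last):
  File "<stdin>", line 13, in <module>
    return _wrapfunc(a, 'argmax', axis=axis, out=out, **kwds)
    return bound(*args, **kwds)
ValueError: attempt to get argmax of an empty sequence
```

View pics/c1.png

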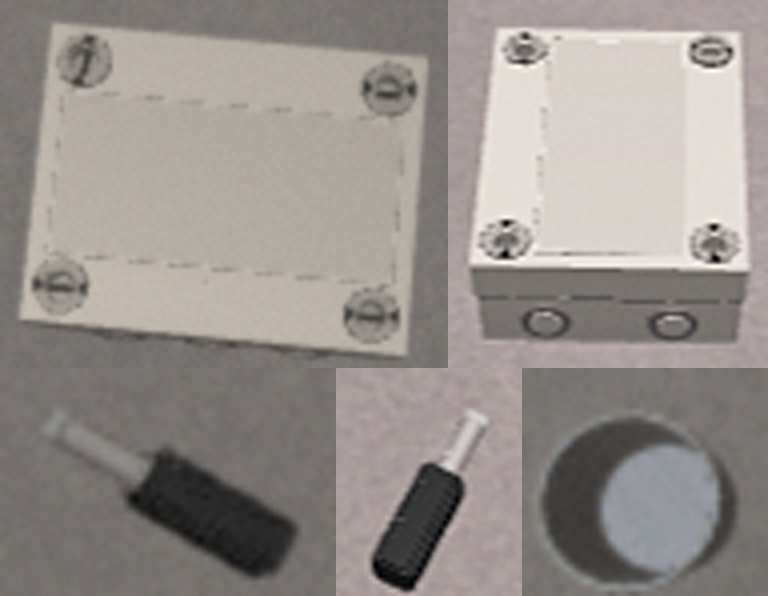

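The crop confirms the open fastener: the far-left one, at top px (233.8,163) and side px (273.8,167.8), has its slot along the box's x, and the other three are crosswise to it. The driver lies at top px (403,212), and the middle cup is complete in the crop at top px (143,242). Next I'll triangulate these.

```bash
python3 - <<'E'
from h import *
t=load('top0');s=load('side0')
def dark(im,x0,y0,w,h):
    g=im['pixels'][y0:y0+h,x0:x0+w].max(2); m=(g<70).astype(np.uint8)
    k,l,st,ce=cv2.connectedComponentsWithStats(m); i=1+np.argmax(st[1:,4]); ys,xs=np.nonzero(l==i)
    return np.c_[xs+x0,ys+y0], ce[i]+[x0,y0]
pt,ct=dark(t,368,188,56,38); ps,cs=dark(s,225,280,45,55); print('handle px',ct,cs)
P,e=cross(ray(t,ct),ray(s,cs)); print('handle',P.round(4),np.round(e,4))
# tip px from crop
tt=(368+55/6-.5,188+(425-368)/6-.5); ts=(225+(477-336)/4.13-.5,280+(417-368)/4.13-.5)
T,e=cross(ray(t,tt),ray(s,ts)); print('tip',T.round(4),np.round(e,4), 'd',np.linalg.norm(T-P))
H=onz(t,ct,.014);Ti=onz(t,tt,.014); Hs=onz(s,cs,.014);Ts=onz(s,ts,.010)
print('onz',H.round(4),Hs.round(4),Ti.round(4),Ts.round(4),'yaw',np.degrees(np.arctan2(*(Ti-H)[1::-1])),np.degrees(np.arctan2(*(Ts-Hs)[1::-1])))
w={}
# wells top crop px (far-left, far-right, near-right, near-left), side
W=[((84,61),(711,51)),((389,89),(715,243)),((371,315),(506,239)),((61,285),(524,48))]
for a,b in W:
    a=(213+a[0]/4-.4,148+a[1]/4-.4); b=(208+(b[0]-448)/4-.4,155+b[1]/4-.4)
    p,e=cross(ray(t,a),ray(s,b)); print('well',p.round(4),np.round(e,4),onz(t,a,.092).round(4),onz(s,b,.092).round(4))
# middle cup rim: top, bright rim outline; crop ellipse x 541..737,y 412..588
uv=(125+(639-522)/6.15-.5,220+(500-368)/6-.5); print('cup rim centre top',onz(t,uv,.066).round(4), 'w',np.linalg.norm(onz(t,(uv[0]-16,uv[1]),.066)-onz(t,(uv[0]+16,uv[1]),.066)))
uvf=(125+(661-522)/6.15-.5,220+(508-368)/6-.5); print('floor',onz(t,uvf,.005).round(4))
print('side pred of cup rim',proj(s,onz(t,uv,.066)))
E
```

```text
handle px [402.93 212.2 ] [244.34770115 317.99712644]
handle [ 0.5198 -0.3878  0.013 ] [0.0015 0.0015]
tip [ 0.5608 -0.319   0.0143] [0.0016 0.0016] d 0.08009184413803493
onz [ 0.5212 -0.3874  0.014 ] [ 0.5183 -0.3886  0.014 ] [ 0.5624 -0.319   0.014 ] [ 0.5595 -0.3169  0.01  ] yaw 58.90104845673401 60.092949684701985
well [0.638  0.0618 0.0888] [0.0009 0.0009] [0.6382 0.0617 0.092 ] [0.6366 0.058  0.092 ]
well [ 0.6193 -0.1316  0.0889] [0.0012 0.0012] [ 0.6198 -0.1312  0.092 ] [ 0.6177 -0.1346  0.092 ]
well [ 0.4758 -0.1175  0.0891] [0.0013 0.0013] [ 0.4769 -0.117   0.092 ] [ 0.4746 -0.1202  0.092 ]
well [0.4945 0.0748 0.0898] [0.0016 0.0016] [0.4958 0.0749 0.092 ] [0.4929 0.0721 0.092 ]
cup rim centre top [0.4418 0.2882 0.066 ] w 0.0804193364458187
floor [0.4415 0.2946 0.005 ]
side pred of cup rim [210.41156128 130.88623044]
```

Everything checks out. The handle is at (0.520,-0.388,0.013), yaw about 59.5°. Handle centre to tip measures 80 mm, against 82 expected. Well mouths come out at z about 0.089 and 193 x 144 mm apart, with the box yawed about -5.4°. Next I'll move above the driver and look closer.

```bash
cat >> h.py <<'E'
from scipy.spatial.transform import Rotation as Ro
def Rv(az_y, tilt=0.0):
    "tool down with tool y at azimuth az_y (deg), then tilted about tool y (deg)"
    a=np.radians(az_y); y=np.array([np.cos(a),np.sin(a),0]); z=np.array([0,0,-1.]); x=np.cross(y,z)
    return np.c_[x,y,z]@Ro.from_rotvec([0,np.radians(tilt),0]).as_matrix()
def plan(p,R=None,grasp=False):
    s=observe(); C=np.asarray(s['tool_rot']); p=np.asarray(p,float); R=C if R is None else R
    if grasp: p=p+R[:,2]*env.tcp_to_grasp
    print('t',round(s['time_s'],2),'pos',np.round(s['position'],4),'q',np.round(s['q'],0),'F',np.round(s['ft_force'],1),'w',round(s['grip_width'],4))
    print(' shift(cur axes)',np.round(C.T@(p-s['position']),4),'turn',np.round(Ro.from_matrix(C.T@R).as_rotvec(),3),' shift after turn',np.round(R.T@(p-s['position']),4))
E
python3 -c "
from h import *
plan([.50,-.41,.17],Rv(-30.5))"
```

```text
t 0.15 pos [ 0.2095 -0.5083  0.2309] q [-80.  22.  74.   0.  84. -12.] F [-0.2  0.3 -0.2] w 0.0853
 shift(cur axes) [0.306  0.0198 0.0609] turn [-0.001 -0.001 -0.648]  shift after turn [0.2322 0.2004 0.0609]
```

```bash
python3 -m jog '[[0,0,0,0.05,0.0035,0.01,100],[0,0,0,0.05,0.0035,0.01,100],[0,0,0,0.05,0.0035,0.01,100],[0,0,0,0.05,0.0035,0.01,100],[0,0,0,0.05,0.0035,0.01,100],[0,0,0,0.055,0.002,0.011,100],[0,0,-0.162,0,0,0,100],[0,0,-0.162,0,0,0,100],[0,0,-0.162,0,0,0,100],[0,0,-0.162,0,0,0,100]]'
python3 -m jog '[[0,0,0,0,0,0,100],[0,0,0,0,0,0,100]]'
python3 - <<'E'
from h import *
plan([.50,-.41,.17],Rv(-30.5))
d=snap('wrist','w1'); print(proj(d,[.52,-.388,.028],True),proj(d,[.561,-.319,.014],True))
E
```

```text
time_s: 1.4
position: [0.4989, -0.4102, 0.1699]
tool_rot: [[0.503, 0.865, -0.001], [0.865, -0.503, 0.001], [0.0, -0.001, -1.0]]
ft_force: [0.1, 0.6, 0.2]
grip_width: 0.0852
gripper_force: 0.0
time_s: 1.65
position: [0.4989, -0.4103, 0.1702]
tool_rot: [[0.51, 0.86, -0.0], [0.86, -0.51, 0.0], [0.0, -0.0, -1.0]]
ft_force: [-0.5, 0.2, -0.4]
grip_width: 0.0853
gripper_force: 0.0
t 1.65 pos [ 0.4989 -0.4103  0.1702] q [-50.  34.  63.   0.  83. -19.] F [-0.5  0.2 -0.4] w 0.0853
 shift(cur axes) [0.0008 0.0008 0.0002] turn [-0.    -0.    -0.003]  shift after turn [0.0008 0.0008 0.0002]
[265.79718777 148.98741032] [265.82531137  67.42348884]
```

View pics/w1.png

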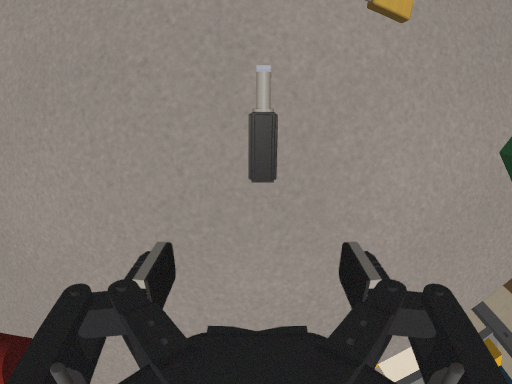

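The wrist view shows the driver upright in the picture: handle x 249–277, y 112–182 (centre about (263,147)), tip at (263.5,67). That agrees with the prediction to 2–3 px.

```bash
python3 - <<'E'
from h import *
d=load('w1'); g=d['pixels'][100:190,235:290].max(2)<75
m=cv2.morphologyEx(g.astype(np.uint8),cv2.MORPH_OPEN,np.ones((5,5))); ys,xs=np.nonzero(m); r=cv2.minAreaRect(np.c_[xs+235,ys+100].astype(np.float32)); print(r)
box=cv2.boxPoints(r); B=np.array([onz(d,b,.022,True) for b in box]); print(B.round(4).tolist(),B.mean(0))
P=onz(d,r[0],.028,True); T=onz(d,(263.5,67),.014,True); print(P,T,np.degrees(np.arctan2(*(T-P)[1::-1])), np.linalg.norm((T-P)[:2]))
t=load('top0'); print('wrist x top',cross(ray(d,r[0],True),ray(t,(402.93,212.2))))
H=np.array([.520,-.3885,.0]); 
plan([*P[:2],.024],Rv(-30.5,42),grasp=True)
E
```

```text
((262.5, 146.5), (69.0, 27.0), 90.0)
[[0.5241, -0.3491, 0.022], [0.5467, -0.3623, 0.022], [0.5121, -0.4226, 0.022], [0.4885, -0.4086, 0.022]] [ 0.5178438  -0.38565047  0.022     ]
[ 0.51848596 -0.38427731  0.028     ] [ 0.55924419 -0.31747925  0.014     ] 58.609674700249904 0.07825097119240383
wrist x top (array([ 0.51904835, -0.38391315,  0.02603534]), [np.float64(0.0009291538465177258), np.float64(0.0009291538465176246)])
t 1.7 pos [ 0.4989 -0.4103  0.1702] q [-50.  34.  63.   0.  83. -19.] F [ 0.9 -0.3 -0.3] w 0.0854
 shift(cur axes) [0.0449 0.0036 0.1601] turn [ 0.001  0.733 -0.002]  shift after turn [-0.0738  0.0036  0.149 ]
```

```bash
python3 -m jog '[[0,0.183,0,0,0,0,100],[0,0.183,0,0,0,0,100],[0,0.183,0,0,0,0,100],[0,0.183,0,0,0,0,100],[0,0,0,-0.015,0.001,0.0298,100],[0,0,0,-0.015,0.001,0.0298,100],[0,0,0,-0.015,0.001,0.0298,100],[0,0,0,-0.015,0.001,0.0298,100],[0,0,0,0,0,0,100]]'
python3 -c "
from h import *
plan([.519,-.386,.024],Rv(-31,42),grasp=True)"
```

```text
time_s: 2.82
position: [0.5198, -0.381, 0.0397]
tool_rot: [[0.38, 0.862, 0.337], [0.638, -0.507, 0.579], [0.67, -0.005, -0.742]]
ft_force: [-0.5, 0.4, 0.8]
grip_width: 0.0853
gripper_force: 0.0
t 2.83 pos [ 0.5198 -0.381   0.0397] q [-61.  49.  67.  35.  88. -39.] F [-0.5  0.4  0.8] w 0.0853
 shift(cur axes) [-0.0141  0.0021  0.0272] turn [-0.01  -0.001  0.003]  shift after turn [-0.0141  0.0019  0.0272]
```

```bash
python3 -m jog '[[-0.008,0,0,-0.007,0.001,0.0136,100],[0,0,0,-0.007,0.001,0.0136,100],[0,0,0,0,0,0,0],[0,0,0,0,0,0,0],[0,0,0,0,0,0,0],[0,0,0,0,0,0,0],[0,0,0,0,0,0,0],[0,0,0,0,0,0,0]]' 60
python3 -m jog '[[0,0,0,-0.033,0,-0.037,0],[0,0,0,-0.033,0,-0.037,0],[0,0,0,-0.033,0,-0.037,0],[0,0,0,-0.033,0,-0.037,0],[0,0,0,0,0,0,0]]'
```

```text
time_s: 3.82
position: [0.526, -0.3771, 0.0127]
tool_rot: [[0.377, 0.859, 0.347], [0.642, -0.512, 0.571], [0.668, 0.007, -0.744]]
ft_force: [-1.4, -2.8, 5.4]
grip_width: 0.0267
gripper_force: 59.7
time_s: 4.45
position: [0.4225, -0.5488, 0.0331]
tool_rot: [[0.38, 0.857, 0.348], [0.64, -0.515, 0.569], [0.667, 0.006, -0.745]]
ft_force: [-0.8, 0.3, -1.4]
grip_width: 0.0262
gripper_force: 59.5
```

The grip is good: 26 mm wide, 60 N, and the weight shows in the force reading. The lift direction I typed was off, so it went mostly backward but clear. Now I'll raise it and compute the upright pose over the well.

```bash
cat >> h.py <<'E'
_R=np.array([[.377,.859,.347],[.642,-.512,.571],[.668,.007,-.744]]);_p=np.array([.526,-.3771,.0127])
_h=np.array([np.cos(np.radians(59.2)),np.sin(np.radians(59.2)),0])
TIP=_R.T@(np.array([.519,-.386,.014])+.082*_h-_p); DX=_R.T@_h
WELL=np.array([.6375,.0615,.09])
def planTip(tip,az,tilt=-48): R=Rv(az,tilt); plan(np.asarray(tip)-R@TIP,R)
E
python3 -c "
from h import *
print(TIP,DX,(Rv(-12,-48)@DX).round(3))
planTip(WELL+[0,0,.12],-12)"
```

```text
[ 0.05356398 -0.0014424   0.04630979] [7.44492414e-01 5.73536953e-05 6.68144975e-01] [ 0.     0.002 -1.   ]
t 4.45 pos [ 0.4225 -0.5488  0.0331] q [-73.  57.  48.  31. 103. -43.] F [-0.8  0.3 -1.4] w 0.0262
 shift(cur axes) [ 0.6372 -0.1269  0.2373] turn [-0.013 -1.552 -0.368]  shift after turn [ 0.2443  0.0848 -0.6415]
```

```bash
python3 -m jog '[[0,0,0,0.04,0,-0.0447,0],[0,0,0,0.04,0,-0.0447,0],[0,0,0,0.04,0,-0.0447,0],[0,0,0,0.04,0,-0.0447,0],[0,-0.173,-0.041,0,0,0,0],[0,-0.173,-0.041,0,0,0,0],[0,-0.173,-0.041,0,0,0,0],[0,-0.173,-0.041,0,0,0,0],[0,-0.173,-0.041,0,0,0,0]]'
python3 -m jog '[[0,-0.173,-0.041,0,0,0,0],[0,-0.173,-0.041,0,0,0,0],[0,-0.173,-0.041,0,0,0,0],[0,-0.173,-0.041,0,0,0,0],[0,0,0,0,0,0,0]]'
python3 -c "
from h import *
planTip(WELL+[0,0,.10],-12)"
```

```text
time_s: 5.58
position: [0.4239, -0.5445, 0.2737]
tool_rot: [[0.342, 0.94, 0.009], [0.928, -0.336, -0.16], [-0.147, 0.063, -0.987]]
ft_force: [0.6, -0.4, -2.5]
grip_width: 0.0265
gripper_force: 59.3
time_s: 6.2
position: [0.4242, -0.5428, 0.2711]
tool_rot: [[0.123, 0.979, -0.16], [0.66, -0.201, -0.724], [-0.741, -0.016, -0.671]]
ft_force: [-0.3, 0.0, -0.7]
grip_width: 0.0265
gripper_force: 59.5
t 6.2 pos [ 0.4242 -0.5428  0.2711] q [-49.  27.  73. -46.  56. -20.] F [-0.3  0.  -0.7] w 0.0265
 shift(cur axes) [ 0.4319  0.089  -0.4634] turn [-0.006 -0.003  0.017]  shift after turn [ 0.4319  0.0844 -0.4643]
```

```bash
python3 -m jog '[[0,0,0,0.039,0.008,-0.042,0],[0,0,0,0.039,0.008,-0.042,0],[0,0,0,0.039,0.008,-0.042,0],[0,0,0,0.039,0.008,-0.042,0],[0,0,0,0.039,0.008,-0.042,0],[0,0,0,0.039,0.008,-0.042,0],[0,0,0,0.039,0.008,-0.042,0],[0,0,0,0.039,0.008,-0.042,0],[0,0,0.017,0.039,0.008,-0.042,0],[0,0,0,0.039,0.008,-0.042,0]]'
python3 -m jog '[[0,0,0,0.039,0.004,-0.042,0],[0,0,0,0,0,0,0],[0,0,0,0,0,0,0]]'
python3 - <<'E'
from h import *
planTip(WELL+[0,0,.06],-12)
a=snap('wrist','w2')['pixels'];b=snap('top','t2');c=snap('side','s2')
print(proj(b,WELL),proj(c,WELL),proj(load('w2'),WELL,True))
b=cv2.resize(b['pixels'][130:210,180:287],(384,288));c=cv2.resize(c['pixels'][110:190,220:327],(384,288))
cv2.imwrite('pics/v2.png',np.hstack([cv2.resize(a,(416,312)),np.vstack([b[:156],c[:156]]) ])[...,::-1] if 0 else np.vstack([np.hstack([b,c]),cv2.resize(a[60:384,:],(768,312))[:300] if 0 else cv2.copyMakeBorder(cv2.resize(a,(416,312)),0,0,176,176,cv2.BORDER_CONSTANT)])[...,::-1])
E
```

```text
time_s: 7.45
position: [0.6198, 0.0012, 0.2629]
tool_rot: [[0.143, 0.976, -0.161], [0.657, -0.216, -0.722], [-0.74, -0.002, -0.673]]
ft_force: [0.7, -0.7, -1.0]
grip_width: 0.0263
gripper_force: 59.5
time_s: 7.82
position: [0.6355, 0.0539, 0.2618]
tool_rot: [[0.143, 0.977, -0.161], [0.655, -0.215, -0.725], [-0.742, -0.002, -0.67]]
ft_force: [0.1, 0.0, -2.3]
grip_width: 0.0266
gripper_force: 59.6
t 7.83 pos [0.6355 0.0539 0.2618] q [ 10.  42.  48. -46. 107.  15.] F [ 0.1  0.  -2.3] w 0.0266
 shift(cur axes) [0.0347 0.0018 0.0227] turn [-0.007 -0.001 -0.004]  shift after turn [0.0348 0.0018 0.0227]
[233.70891331 163.31395074] [273.49491315 167.03771003] [259.51043375  36.027425  ]
```

View pics/v2.png

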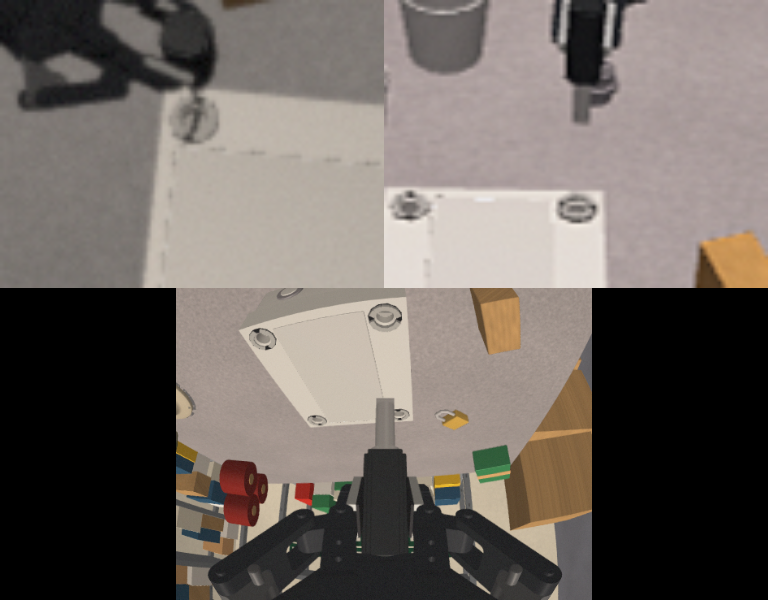

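The wrist view shows the driver upright in hand, its blade end at wrist px (257,134), and the open well at (257,34.5), close to the predicted (259.5,36). Nothing is near the arm. I'll move down to 25 mm above the mouth, then measure the slot and the blade.

```bash
python3 -m jog '[[-0.006,0,0,0.02,0.0006,0.0154,0],[0,0,0,0.02,0.0006,0.0154,0],[0,0,0,0.02,0.0006,0.0154,0],[0,0,0,0,0,0,0],[0,0,0,0,0,0,0]]'
python3 - <<'E'
from h import *
planTip(WELL+[0,0,.025],-12)
s=observe(); R=np.array(s['tool_rot']); p=np.array(s['position'])
d=snap('wrist','w3'); print('tip pred',p+R@TIP,proj(d,p+R@TIP,True),'well',proj(d,WELL,True)); 
b=snap('top','t3');c=snap('side','s3')
a=d['pixels'][55:155,207:307]
f=lambda im,u,v,h: cv2.resize(im['pixels'][v-h:v+h,u-h:u+h],(300,300),interpolation=cv2.INTER_CUBIC)
cv2.imwrite('pics/v3.png',np.hstack([cv2.resize(a,(500,500),interpolation=cv2.INTER_CUBIC),np.vstack([f(b,234,163,14),f(c,273,150,30)])[:500]])[...,::-1])
E
```

```text
time_s: 8.6
position: [0.6389, 0.0589, 0.1875]
tool_rot: [[0.145, 0.977, -0.153], [0.652, -0.211, -0.728], [-0.744, 0.006, -0.668]]
ft_force: [-0.0, 0.2, -1.1]
grip_width: 0.0267
gripper_force: 59.6
t 8.6 pos [0.6389 0.0589 0.1875] q [ 11.  45.  53. -44. 101.  22.] F [-0.   0.2 -1.1] w 0.0267
 shift(cur axes) [ 0.0018 -0.0004  0.0005] turn [ 0.002  0.002 -0.007]  shift after turn [ 0.0018 -0.0004  0.0005]
tip pred [0.63815361 0.06044373 0.11666768] [256.90937829 136.98993956] well [255.46616147 104.7610529 ]
```

View pics/v3.png

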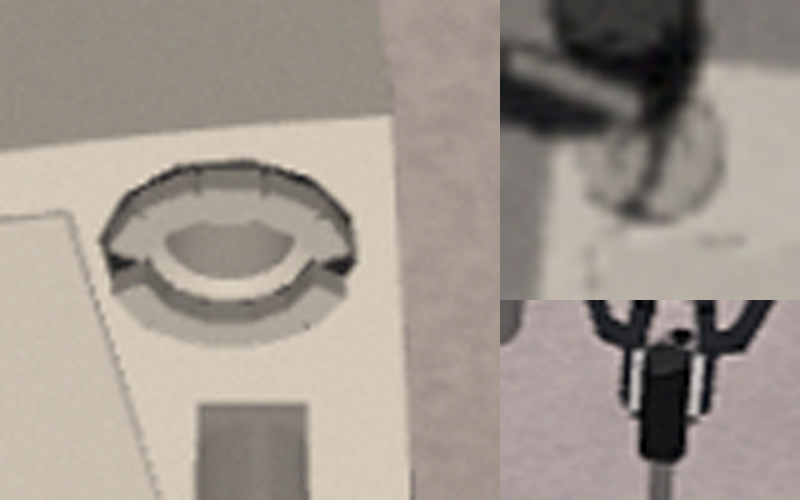

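The close wrist crop shows the open fastener's proud ring spanning cols 105–355, rows 158–347. Its split notches are at (122,264) and (340,265), level with the blade's end edge at cols 197–308, row 403. So the slot is already nearly parallel to the blade. I'll put numbers on the offset.

```bash
python3 - <<'E'
from h import *
d=load('w3'); g=lambda u,v,z: onz(d,(207+u/5-.4,55+v/5-.4),z,True)
n,f=g(229,190,.0945),g(229,347,.0945); l,r=g(107,245,.0945),g(353,245,.0945)
print('near/far',n,f,np.linalg.norm(n-f),'c',(n+f)/2,'l/r',l,r,np.linalg.norm(l-r),'c',(l+r)/2,'base near',g(229,158,.09))
a,b=g(122,264,.0915),g(340,265,.0915); print('notch az',np.degrees(np.arctan2(*(a-b)[1::-1])),np.linalg.norm(a-b),'c',(a+b)/2)
tl,tr=g(197,403,.1167),g(308,403,.1167); print('tip',(tl+tr)/2,'w',np.linalg.norm(tl-tr),'az',np.degrees(np.arctan2(*(tl-tr)[1::-1])))
# height of ring across two wrist places (w2,w3): centre of the ring px
d2=load('w2'); print('2-view ring', cross(ray(d2,(257.2+.3,34.5),True),ray(d,(207+229/5-.4,55+268/5-.4),True)))
s=observe();R=np.array(s['tool_rot']);print('toolyaz',np.degrees(np.arctan2(R[1,1],R[0,1])),'DX world',R@DX)
E
```

```text
near/far [0.63923072 0.07850216 0.0945    ] [0.63190209 0.04629724 0.0945    ] 0.033028262785334654 c [0.6355664 0.0623997 0.0945   ] l/r [0.62119419 0.07183103 0.0945    ] [0.65287532 0.06470945 0.0945    ] 0.032471698294602974 c [0.63703475 0.06827024 0.0945    ] base near [0.63950036 0.07977739 0.09      ]
notch az 166.9335381901761 0.029906569374492403 c [0.63550096 0.06090506 0.0915    ]
tip [0.63870492 0.06242799 0.1167    ] w 0.01403802493400001 az 167.51143003958333
2-view ring (array([0.63777252, 0.07125415, 0.10136039]), [np.float64(0.00015722374271789422), np.float64(0.00015722374271773043)])
toolyaz -12.169318759172272 DX world [ 0.00640125 -0.00108039 -1.00032221]
```

```bash
python3 -m jog '[[0.015,0.002,0.005,0.004,-0.0025,0.004,0],[0,0,0,0.004,0,0.0045,0],[0,0,0,0,0,0,0],[0,0,0,0,0,0,0]]'
python3 - <<'E'
from h import *
s=observe(); R=np.array(s['tool_rot']); p=np.array(s['position']); print('DX',(R@DX).round(4),'yaz',np.degrees(np.arctan2(R[1,1],R[0,1])))
d=snap('wrist','w4'); print('tip pred',p+R@TIP,proj(d,p+R@TIP,True),'ring c',proj(d,[.6358,.0618,.0945],True))
a=d['pixels'][85:160,207:307]; cv2.imwrite('pics/v4.png',cv2.resize(a,(800,600),interpolation=cv2.INTER_CUBIC)[...,::-1])
E
```

```text
time_s: 9.25
position: [0.636, 0.0587, 0.1748]
tool_rot: [[0.149, 0.974, -0.168], [0.652, -0.225, -0.724], [-0.743, -0.002, -0.669]]
ft_force: [-0.8, -0.3, -0.9]
grip_width: 0.0265
gripper_force: 59.6
DX [-0.0013  0.0019 -1.0003] yaz -12.994736938523246
tip pred [0.63475969 0.06046546 0.10403829] [256.91112561 136.999367  ] ring c [258.05283443 123.76742747]
```

View pics/v4.png

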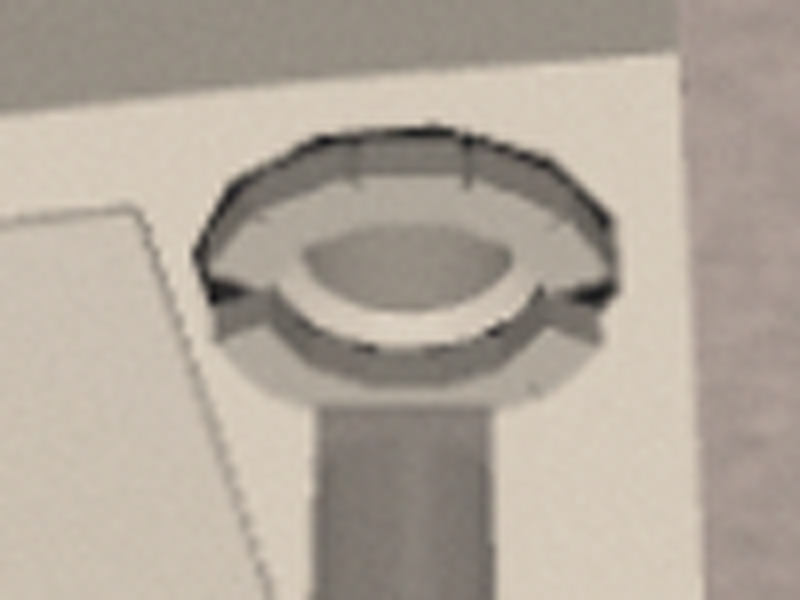

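The crop (8x, origin 207,85) shows the blade end at cols 315–495, row 405 (centre 405). The ring is centred at col about 409 with notches at rows 290 and 293, so they are aligned along the slot. Next, the offset across the slot.

```bash
python3 - <<'E'
from h import *
d=load('w4'); g=lambda u,v,z: onz(d,(207+u/8-.45,85+v/8-.45),z,True)
a=np.radians(-13); n=np.array([np.sin(a),-np.cos(a),0]); sl=np.array([np.cos(a),np.sin(a),0])
s=observe();R=np.array(s['tool_rot']);p=np.array(s['position'])
tip=g(405,405,.1042)
def rep(nm,c): q=c-tip; print(nm,c.round(4),'rel tip along slot %.4f across(-y) %.4f'%(q@sl,q@n))
print('tip cam',tip.round(4))
rep('near top edge+16.5',g(409,176,.0945)+.0165*n)
rep('base near+16.5',g(409,130,.090)+.0165*n)
l,r=g(228,290,.0915),g(590,293,.0915); rep('notch',(l+r)/2); print(np.linalg.norm(l-r),np.degrees(np.arctan2(*(r-l)[1::-1])))
# inner circle radius 11 at top of ring: near (405,222), far inner top edge (409,385)
c=(g(407,222,.0945)+g(409,385,.0945))/2; rep('inner',c); print(np.linalg.norm(g(407,222,.0945)-g(409,385,.0945)))
rep('kin',p+R@TIP)
E
```

```text
tip cam [0.6354 0.0626 0.1042]
near top edge+16.5 [0.6357 0.0626 0.0945] rel tip along slot 0.0002 across(-y) -0.0000
base near+16.5 [0.6357 0.0628 0.09  ] rel tip along slot 0.0002 across(-y) -0.0003
notch [0.6354 0.0612 0.0915] rel tip along slot 0.0003 across(-y) 0.0014
0.029843575332228433 -13.448511206136455
inner [0.6357 0.0627 0.0945] rel tip along slot 0.0002 across(-y) -0.0002
0.021687104148926963
kin [0.6348 0.0605 0.1041] rel tip along slot -0.0001 across(-y) 0.0022
```

```bash
python3 -m jog '[[0,0,0,0.0059,0,0.0053,0],[0,0,0,0.0059,0,0.0053,0],[0,0,0,0.0052,0,0.0047,0],[0,0,0,0,0,0,0]]'
python3 -m jog '[[0,0,0,0.0015,0,0.0013,0],[0,0,0,0.0015,0,0.0013,0],[0,0,0,0,0,0,0]]'
```

```text
time_s: 9.8
position: [0.6357, 0.0587, 0.1511]
tool_rot: [[0.148, 0.974, -0.169], [0.652, -0.225, -0.724], [-0.744, -0.003, -0.669]]
ft_force: [0.6, -1.0, -2.2]
grip_width: 0.0263
gripper_force: 59.6
time_s: 10.18
position: [0.636, 0.0588, 0.1485]
tool_rot: [[0.15, 0.974, -0.168], [0.652, -0.225, -0.724], [-0.743, -0.001, -0.669]]
ft_force: [-0.1, -0.6, 2.0]
grip_width: 0.0266
gripper_force: 59.7
```

The blade touches the head top at tip z of about 0.0777, so it isn't in the slot yet. With light pressure I'll move it across the slot in small steps, first toward -y as the notch measurement suggests.

```bash
for i in 1 2 3 4; do python3 -m jog '[[0,0,0,-0.00033,0,0.00037,0],[0,0,0,0,0,0,0]]' | sed -n '2p;4p'; done
```

```text
position: [0.6359, 0.0584, 0.1483]
ft_force: [0.1, 0.4, 2.5]
position: [0.6358, 0.058, 0.1481]
ft_force: [0.6, 2.2, 2.7]
position: [0.6357, 0.0576, 0.1481]
ft_force: [1.1, 2.1, 3.9]
position: [0.6356, 0.0572, 0.1481]
ft_force: [1.8, 4.9, 3.9]
```

```bash
for i in 1 2 3 4 5 6 7; do python3 -m jog '[[0,0,0,0.0004,0,-0.00045,0],[0,0,0,0,0,0,0]]' | sed -n '2p;4p'; done
```

```text
position: [0.6356, 0.0575, 0.148]
ft_force: [0.5, 3.7, 3.7]
position: [0.6357, 0.0578, 0.148]
ft_force: [0.6, 1.7, 4.0]
position: [0.6358, 0.0584, 0.1479]
ft_force: [0.0, 0.9, 2.4]
position: [0.6359, 0.0589, 0.1479]
ft_force: [1.2, -1.5, 3.1]
position: [0.636, 0.0597, 0.1479]
ft_force: [1.4, -1.9, 2.9]
position: [0.6361, 0.0608, 0.1473]
ft_force: [-0.4, -0.0, -1.6]
position: [0.6364, 0.0611, 0.1478]
ft_force: [0.6, -0.1, -1.5]
```

The load vanished at y about 0.061, so the blade may have found the slot. I'll lower gently.

```bash
for i in 1 2 3; do python3 -m jog '[[0,0,0,0.00075,0,0.00067,0],[0,0,0,0,0,0,0]]' | sed -n '2p;4p'; done
```

```text
position: [0.6364, 0.061, 0.1468]
ft_force: [-0.6, 1.2, -1.4]
position: [0.6364, 0.061, 0.1459]
ft_force: [0.6, -0.0, -1.0]
position: [0.6364, 0.061, 0.1449]
ft_force: [-0.5, 0.2, -0.7]
```

It is going down freely, so the blade is in the slot. I'll continue to the slot bottom.

```bash
for i in 1 2 3; do python3 -m jog '[[0,0,0,0.00075,0,0.00067,0],[0,0,0,0,0,0,0]]' | sed -n '2p;4p'; done; python3 -c "
from h import *
print(observe()['wrist_torque'])"
```

```text
position: [0.6365, 0.061, 0.144]
ft_force: [-0.6, -0.0, 0.4]
position: [0.6365, 0.061, 0.1433]
ft_force: [-0.8, 0.9, 2.2]
position: [0.6365, 0.061, 0.1423]
ft_force: [-0.3, 0.9, 4.4]
[-0.02758517  0.05970013 -0.03697888]
```

```bash
python3 -m jog '[[0,0,0,-0.00075,0,-0.00067,0],[0,0,0,0,0,0,40],[0,0,0,0,0,0,60],[0,0,0,0,0,0,100],[0,0,0,0,0,0,100],[0,0,0,0,0,0,100]]'
python3 -m jog '[[0,0,0,0,0,-0.03,100],[0,0,0,0,0,-0.05,100],[0,0,0,0,0,-0.05,100],[0,0,0,0,0,0,100],[0,0,0,0,0,0,100]]'
python3 - <<'E'
from h import *
d=snap('wrist','w5');b=snap('top','t5');c=snap('side','s5')
f=lambda im,u,v,h: cv2.resize(im['pixels'][v-h:v+h,u-h:u+h],(300,300),interpolation=cv2.INTER_CUBIC)
cv2.imwrite('pics/v5.png',np.hstack([cv2.resize(d['pixels'],(500,375)),np.vstack([f(b,234,163,20),f(c,273,140,30)])[:375] if 0 else np.vstack([cv2.resize(f(b,234,160,22),(187,187)),cv2.resize(f(c,273,140,34),(187,188))])])[...,::-1])
E
```

```text
time_s: 15.18
position: [0.6364, 0.061, 0.1429]
tool_rot: [[0.149, 0.974, -0.168], [0.652, -0.225, -0.724], [-0.743, -0.002, -0.669]]
ft_force: [-0.3, 0.4, 0.9]
grip_width: 0.0856
gripper_force: 0.0
time_s: 15.8
position: [0.6581, 0.1546, 0.2288]
tool_rot: [[0.148, 0.974, -0.17], [0.652, -0.225, -0.724], [-0.744, -0.003, -0.668]]
ft_force: [1.1, -0.3, 0.2]
grip_width: 0.0852
gripper_force: 0.0
```

View pics/v5.png

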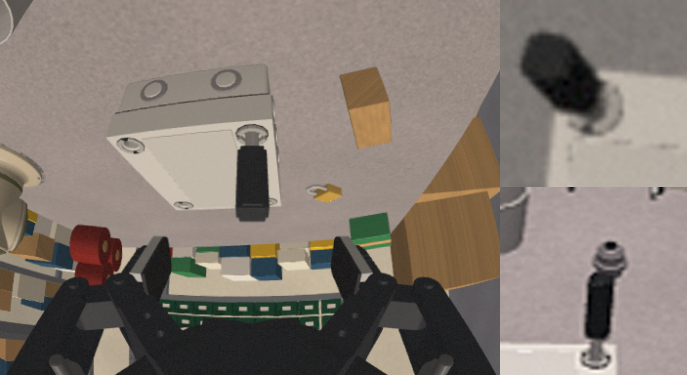

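The driver stands in the well: its handle is upright in all three views, with the end face at wrist px about (258,218) and top px about (223,151). I'll measure the handle's end and lean for the top grasp.

```bash
python3 - <<'E'
from h import *
b,c,d=load('t5'),load('s5'),load('w5')
def mk(im,u0,v0,u1,v1,th=62):
    g=(im['pixels'][v0:v1,u0:u1].max(2)<th).astype(np.uint8); k,l,st,ce=cv2.connectedComponentsWithStats(g); i=1+np.argmax(st[1:,4]); ys,xs=np.nonzero(l==i); return np.c_[xs+u0,ys+v0].astype(np.float32)
def ends(p):
    m=p.mean(0); w,v=np.linalg.eigh(np.cov((p-m).T)); a=v[:,1]; s=(p-m)@a; o=(p-m)@v[:,0]; return m,a,s.min(),s.max(),np.ptp(o)
E0=np.array([.6365,.0615,.190]); M0=np.array([.6365,.0615,.155])
for n,im,bx,fi in(('top',b,(208,132,245,168),False),('side',c,(260,135,290,162),False),('wrist',d,(230,140,290,232),True)):
    p=mk(im,*bx); print(n,len(p),[np.round(x,1).tolist() for x in ends(p)],'pred mid',proj(im,M0,fi).round(1),'end',proj(im,E0,fi).round(1),'blade end of handle',proj(im,E0-[0,0,.07],fi).round(1))
E
```

```text
top 232 [[226.10000610351562, 155.0], [0.7, 0.7], -10.7, 11.3, 12.6] pred mid [232.2 157.4] end [231.3 153.6] blade end of handle [233.  160.9]
side 215 [[274.8999938964844, 147.89999389648438], [-0.2, 1.0], -14.1, 12.5, 10.9] pred mid [274. 151.] end [274.5 141.9] blade end of handle [273.6 159.8]
wrist 2325 [[258.0, 188.0], [0.0, 1.0], -39.0, 37.1, 32.1] pred mid [258.6 194.5] end [258.4 230.5] blade end of handle [258.6 162. ]
```

```bash
python3 - <<'E'
from h import *
b,c,d=load('t5'),load('s5'),load('w5')
r=[ray(b,(226.1,155.0)),ray(c,(274.9,147.9)),ray(d,(258,188),True)]
for q in (r,r[:2],r[::2],r[1:]): P,e=cross(*q); print('mid',P.round(4),np.round(e,4))
P=cross(*r)[0]; tip=np.array([.6362,.0615,.0725]); v=P-tip; print('len',np.linalg.norm(v),'lean',v/np.linalg.norm(v),'end',tip+v/np.linalg.norm(v)*.117)
# end-face: top: 6 px in from the far end along axis; side 2.5px; wrist bottom
Et=np.array([226.1,155.0])-np.array([.7,.7])*(10.7-6); Ew=(258,188+37-3)
print('end',cross(ray(b,Et),ray(d,Ew,True)), cross(ray(b,Et),ray(c,(274.9+.2*11,147.9-11))))
E
```

```text
mid [0.6408 0.0761 0.1554] [0.0014 0.0005 0.0015]
mid [0.6416 0.0761 0.1549] [0.0007 0.0007]
mid [0.6407 0.0765 0.156 ] [0.0014 0.0014]
mid [0.64   0.0757 0.1552] [0.0008 0.0008]
len 0.08427765538294794 lean [0.05401006 0.17264675 0.98350191] end [0.64251918 0.08169967 0.18756972]
end (array([0.64094321, 0.08140448, 0.18900191]), [np.float64(0.0003600438468861203), np.float64(0.00036004384688606566)]) (array([0.64369615, 0.08137066, 0.19116218]), [np.float64(0.002879857931618319), np.float64(0.0028798579316181147)])
```

The driver leans about 10° toward +y, in the plane across the slot, which the slot and well clearance allows. It stands freely. I'll take it from above with the tool tilted to match, then straighten it in the slot.

```bash
python3 -m jog '[[0,0,0,0,0,-0.05,100],[0,0.164,0,0,0,0,100],[0,0.164,0,0,0,0,100],[0,0.164,0,0,0,0,100],[0,0.164,0,0,0,0,100],[0,0,0,0,0,0,100],[0,0,0,0,0,0,100]]' 60
cat >> h.py <<'E'
AX=np.array([.053,.173,.983]);AX/=np.linalg.norm(AX); END=np.array([.642,.0815,.1885])
E
python3 -c "
from h import *
plan(END+AX*.06,Rv(-13,-10.4),grasp=True)
plan(END-AX*.014,Rv(-13,-10.4),grasp=True)"
```

```text
time_s: 16.82
position: [0.6665, 0.1911, 0.2627]
tool_rot: [[0.221, 0.974, -0.044], [0.958, -0.225, -0.179], [-0.184, -0.003, -0.983]]
ft_force: [-0.3, -1.0, -0.9]
grip_width: 0.0854
gripper_force: 0.0
t 16.82 pos [0.6665 0.1911 0.2627] q [ 10.  40.  38. -10. 106.  20.] F [-0.3 -1.  -0.9] w 0.0854
 shift(cur axes) [-0.0969  0.0016  0.0523] turn [-0.003  0.003  0.001]  shift after turn [-0.0971  0.0015  0.0519]
t 16.82 pos [0.6665 0.1911 0.2627] q [ 10.  40.  38. -10. 106.  20.] F [-0.3 -1.  -0.9] w 0.0854
 shift(cur axes) [-0.0966  0.0009  0.1263] turn [-0.003  0.003  0.001]  shift after turn [-0.0971  0.0006  0.1259]
```

```bash
python3 -m jog '[[0,0,0,-0.0485,0.0004,0,100],[0,0,0,-0.0483,0.0004,0,100],[0,0,0,0,0,0.04,100],[0,0,0,0,0,0.04,100],[0,0,0,0,0,0.03,100],[0,0,0,0,0,0.016,100],[0,0,0,0,0,0,100]]'
python3 -c "
from h import *
plan(END-AX*.014,Rv(-13,-10.4),grasp=True)"
python3 -m jog '[[0,0,0,0,0,0,40],[0,0,0,0,0,0,30],[0,0,0,0,0,0,0],[0,0,0,0,0,0,0],[0,0,0,0,0,0,0],[0,0,0,0,0,0,0]]' 60
```

```text
time_s: 17.7
position: [0.6403, 0.0768, 0.1549]
tool_rot: [[0.218, 0.975, -0.047], [0.958, -0.223, -0.177], [-0.183, -0.006, -0.983]]
ft_force: [0.3, 0.7, 0.4]
grip_width: 0.0852
gripper_force: 0.0
t 17.7 pos [0.6403 0.0768 0.1549] q [  0.  37.  62. -10.  85.  15.] F [0.3 0.7 0.4] w 0.0852
 shift(cur axes) [-0.0012  0.0004 -0.0012] turn [-0.006  0.003  0.003]  shift after turn [-0.0012  0.0004 -0.0012]
time_s: 18.45
position: [0.6409, 0.0762, 0.1573]
tool_rot: [[0.221, 0.974, -0.042], [0.958, -0.225, -0.176], [-0.181, -0.001, -0.984]]
ft_force: [-0.4, 0.4, 1.9]
grip_width: 0.0271
gripper_force: 60.7
```

```bash
python3 -m jog '[[0,0.045,0,-0.0038,0,-0.0001,0],[0,0.045,0,-0.0038,0,-0.0001,0],[0,0.045,0,-0.0038,0,-0.0001,0],[0,0.045,0,-0.0038,0,-0.0001,0],[0,0,0,0,0,0,0],[0,0,0,0,0,0,0]]'
python3 - <<'E'
from h import *
plan([.6372,.0614,.158],Rv(-13))
print(observe()['wrist_torque'])
d=snap('wrist','w6');b=snap('top','t6');c=snap('side','s6')
f=lambda im,u,v,h,s: cv2.resize(im['pixels'][v-h:v+h,u-h:u+h],(s,s),interpolation=cv2.INTER_CUBIC)
cv2.imwrite('pics/v6.png',np.hstack([cv2.resize(d['pixels'],(500,375)),f(c,273,150,28,375)[:,30:330]])[...,::-1])
E
```

```text
time_s: 19.2
position: [0.6375, 0.0617, 0.1591]
tool_rot: [[0.225, 0.974, -0.002], [0.974, -0.225, -0.002], [-0.003, -0.002, -1.0]]
ft_force: [0.2, 0.2, 1.4]
grip_width: 0.0271
gripper_force: 60.6
t 19.2 pos [0.6375 0.0617 0.1591] q [-5. 34. 65. -0. 81.  8.] F [0.2 0.2 1.4] w 0.0271
 shift(cur axes) [-0.0003 -0.0002  0.0011] turn [-0.002  0.003  0.   ]  shift after turn [-0.0003 -0.0002  0.0011]
[-0.01461533 -0.07625255  0.07648162]
```

View pics/v6.png

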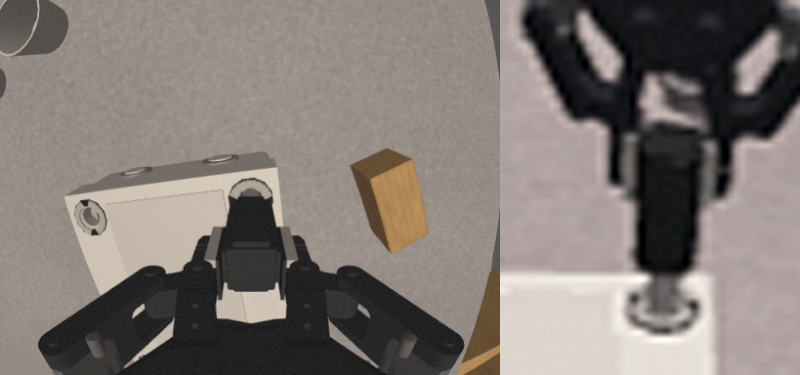

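The view shows the gripper holding the top of the upright handle, with the shank inside the open well's ring. Now I'll press.

```bash
for i in 1 2 3; do python3 -m jog '[[0,0,0,0,0,0.001,0],[0,0,0,0,0,0.001,0],[0,0,0,0,0,0,0]]' 80| sed -n '2p;4p'; done
```

```text
position: [0.6375, 0.0616, 0.1574]
ft_force: [-0.9, 0.3, 4.5]
position: [0.6375, 0.0616, 0.1556]
ft_force: [-1.0, -0.2, 5.6]
position: [0.6376, 0.0616, 0.154]
ft_force: [-1.1, 0.9, 9.0]
```

```bash
python3 -m jog '[[0,0,0,0,0,0.001,0],[0,0,0,0,0,0,0],[0,0,0.1,0,0,0,0],[0,0,0.1,0,0,0,0],[0,0,0.1,0,0,0,0],[0,0,0.1,0,0,0,0],[0,0,0,0,0,0,0]]'; python3 -c "
from h import *
s=observe();print(s['wrist_torque'])"
```

```text
time_s: 21.35
position: [0.6377, 0.0616, 0.1538]
tool_rot: [[0.587, 0.809, 0.0], [0.809, -0.587, -0.002], [-0.001, 0.001, -1.0]]
ft_force: [-2.2, -0.4, 13.2]
grip_width: 0.0268
gripper_force: 81.9
[ 0.07647269  0.599813   -0.01801363]
```

```bash
python3 -m jog '[[0,0,0.1,0,0,0,0],[0,0,0.1,0,0,0,0],[0,0,0.1,0,0,0,0],[0,0,0.1,0,0,0,0],[0,0,0.1,0,0,0,0],[0,0,0.1,0,0,0,0],[0,0,0.1,0,0,0,0],[0,0,0.1,0,0,0,0],[0,0,0.1,0,0,0,0],[0,0,0,0,0,0,0]]'; python3 -c "
from h import *
s=observe();print(s['wrist_torque'],np.degrees(np.arctan2(*np.array(s['tool_rot'])[1::-1,1])))"
for i in 1 2 3; do python3 -m jog '[[0,0,0.06,0,0,0,0],[0,0,0,0,0,0,0]]' | sed -n '2p;4p'; python3 -c "
from h import *
s=observe();print(s['wrist_torque'],np.degrees(np.arctan2(*np.array(s['tool_rot'])[1::-1,1])))"; done
```

```text
time_s: 22.6
position: [0.6376, 0.0615, 0.1538]
tool_rot: [[0.999, 0.043, -0.0], [0.043, -0.999, -0.002], [-0.0, 0.002, -1.0]]
ft_force: [-2.7, -0.9, 13.0]
grip_width: 0.0269
gripper_force: 81.9
[-0.08278573  0.65316958  0.00123427] -87.53940649847071
position: [0.6376, 0.0615, 0.1538]
ft_force: [-2.7, -1.2, 12.7]
[-0.04367466  0.68095292  0.00490841] -90.94954666676568
position: [0.6376, 0.0615, 0.1538]
ft_force: [-3.6, 0.3, 13.4]
[-0.02561984  0.68409948  0.01931116] -94.39116224821484
position: [0.6378, 0.0615, 0.1538]
ft_force: [-2.3, -0.1, 13.0]
[-0.05471542  0.50849419 -0.00743517] -97.82819989751465
```

```bash
for i in 1 2 3 4; do python3 -m jog '[[0,0,0.05,0,0,0,0],[0,0,0,0,0,0,0]]' | sed -n '2p;4p'; python3 -c "
from h import *
s=observe();print(s['wrist_torque'],np.degrees(np.arctan2(*np.array(s['tool_rot'])[1::-1,1])))"; done
```

```text
position: [0.6379, 0.0614, 0.1538]
ft_force: [-0.7, 0.1, 11.6]
[0.01722559 0.31629724 0.01377219] -100.69119608397195
position: [0.638, 0.0615, 0.1538]
ft_force: [-0.5, 0.1, 12.3]
[-0.01499643  0.26516047  0.04557035] -103.54810434812252
position: [0.6379, 0.0615, 0.1538]
ft_force: [-1.2, -1.0, 12.9]
[-0.05445157  0.29097924  0.02950503] -106.40988961081912
position: [0.6379, 0.0615, 0.1538]
ft_force: [-2.2, 0.5, 11.6]
[-0.08799813  0.34094123  0.13161987] -109.27024602847646
```

```bash
for i in 1 2; do python3 -m jog '[[0,0,0.05,0,0,0,0],[0,0,0,0,0,0,0]]' | sed -n '2p;4p'; python3 -c "
from h import *
s=observe();print(s['wrist_torque'],np.degrees(np.arctan2(*np.array(s['tool_rot'])[1::-1,1])))"; done
```

```text
position: [0.6379, 0.0615, 0.1538]
ft_force: [-1.8, 0.4, 12.5]
[-0.05088105  0.35227376  0.23923932] -112.12560552432323
position: [0.6379, 0.0615, 0.1538]
ft_force: [-1.0, 0.4, 12.7]
[-0.05112651  0.36543598  0.23885952] -114.98286991548679
```

The torque climbed to 0.24 N m, well above the 0.05–0.1 needed to turn, so the stop is reached. I'll ease back into the slot's play, lift straight out, and check the fastener.

```bash
python3 -m jog '[[0,0,-0.12,0,0,0,0],[0,0,-0.12,0,0,0,0],[0,0,0,0,0,-0.003,0],[0,0,0,0,0,-0.004,0],[0,0,0,0,0,0,0],[0,0,0,0,0,-0.02,0],[0,0,0,0,0,-0.05,0],[0,0,0,0,0,-0.05,0],[0,0,0,0,0,0,0]]'
python3 - <<'E'
from h import *
plan([.6376,.0615,.27]); b=snap('top','t7');c=snap('side','s7');d=snap('wrist','w7')
print('well px',proj(b,WELL),proj(c,WELL),proj(d,WELL,True))
u,v=np.round(proj(d,WELL,True)).astype(int)
f=lambda im,u,v,h,s: cv2.resize(im['pixels'][v-h:v+h,u-h:u+h],(s,s),interpolation=cv2.INTER_CUBIC)
cv2.imwrite('pics/v7.png',np.hstack([cv2.resize(d['pixels'],(480,360)),np.vstack([f(b,234,163,15,180),f(c,273,167,15,180)])])[...,::-1])
E
```

```text
time_s: 25.98
position: [0.6384, 0.0618, 0.2828]
tool_rot: [[0.981, -0.195, 0.005], [-0.195, -0.981, -0.002], [0.005, 0.001, -1.0]]
ft_force: [-0.0, 0.8, -2.1]
grip_width: 0.0271
gripper_force: 80.0
t 25.98 pos [0.6384 0.0618 0.2828] q [-5. 30. 52. -0. 97. 96.] F [-0.   0.8 -2.1] w 0.0271
 shift(cur axes) [-0.0008  0.0004  0.0128] turn [0. 0. 0.]  shift after turn [-0.0008  0.0004  0.0128]
well px [233.70891331 163.31395074] [273.49491315 167.03771003] [256.94348367 166.16706091]
```

View pics/v7.png

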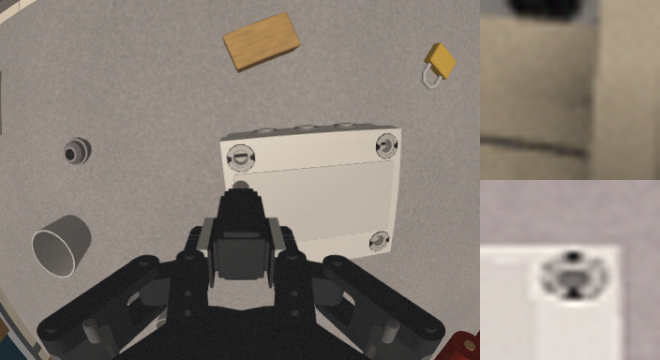

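The fastener is shut. Its slot and notches now lie along the box's y like the others, the ring is flush, and the notches sit at top and bottom in the side crop. In the wrist view the middle cup's rim is centred near px (56,269). I'll triangulate the cup.

```bash
python3 - <<'E'
from h import *
t=load('top0');d=load('w7');s=load('s7')
C=np.array([.4418,.2882,.066]); print('pred',proj(d,C,True),proj(s,C),proj(t,C))
print(cross(ray(t,(143.5,241.5)),ray(d,(56.5,269),True)))
# rim in side: bright rim ellipse around prediction
u,v=np.round(proj(s,C)).astype(int); g=cv2.cvtColor(s['pixels'],cv2.COLOR_RGB2GRAY)[v-16:v+40,u-25:u+26]
bg=np.median(g); 
m=(g<bg-25).astype(np.uint8); k,l,st,ce=cv2.connectedComponentsWithStats(m); i=1+np.argmax(st[1:,4]); x,y,w,h,a=st[i]; print('side cup bbox',x+u-25,y+v-16,w,h,a)
print('pred side rim L/R',proj(s,C+[-.038,0,0]),proj(s,C+[.038,0,0]),'foot front',proj(s,[C[0],C[1]-.03,0]),'rim back',proj(s,C+[0,.038,0]))
g=cv2.cvtColor(t['pixels'],cv2.COLOR_RGB2GRAY)[215:268,118:170]; e=cv2.Canny(g,60,120); ys,xs=np.nonzero(e); r=np.hypot(xs+118-143.5,ys+215-241.5); k=(r>13)&(r<18.5)
print('top ellipse',cv2.fitEllipse(np.c_[xs[k]+118,ys[k]+215].astype(np.float32)))
E
```

```text
pred [142.71283154 308.43359214] [210.42117449 130.88463789] [143.52233161 241.48659833]
(array([0.50076807, 0.32233982, 0.1108144 ]), [np.float64(0.07523013802539975), np.float64(0.07523013802539967)])
side cup bbox 200 125 21 26 411
pred side rim L/R [199.51934602 131.37797139] [221.28925195 130.3928317 ] foot front [211.81953017 150.84066902] rim back [210.38934761 124.30998942]
top ellipse ((143.28855895996094, 241.7911376953125), (27.54389762878418, 31.232437133789062), 88.24406433105469)
```

The cup the wrist view caught is the large one; the middle cup is hidden behind a finger. Side and top views agree on the middle cup at (0.442,0.2885): side bbox x 200–221, y 125–151 against predicted 199.5–221.3 and 124–151, and a 76 mm rim. I'll carry the driver there and set it down leaning slightly toward the near rim.

```bash
python3 - <<'E'
from h import *
R=Rv(-101,10); tip=np.array([.434,.290,.005]); 
plan(tip+[0,0,.15]-R[:,2]*.085,Rv(-101.2,0)); plan(tip-R[:,2]*.085,R)
E
```

```text
t 26.12 pos [0.6371 0.0618 0.2771] q [-5. 30. 53. -0. 97. 96.] F [-0.4 -0.1 -2.1] w 0.0266
 shift(cur axes) [-0.2582 -0.1843  0.0394] turn [ 0.002  0.005 -0.001]  shift after turn [-0.2583 -0.1844  0.0384]
t 26.12 pos [0.6371 0.0618 0.2771] q [-5. 30. 53. -0. 97. 96.] F [-0.4 -0.1 -2.1] w 0.0266
 shift(cur axes) [-0.2574 -0.1846  0.1894] turn [ 0.002  0.18  -0.004]  shift after turn [-0.2865 -0.1853  0.1408]
```

```bash
python3 -m jog '[[0,0,0,-0.043,-0.0307,0,0],[0,0,0,-0.043,-0.0307,0,0],[0,0,0,-0.043,-0.0307,0,0],[0,0,0,-0.043,-0.0307,0,0],[0,0,0,-0.043,-0.0307,0.01,0],[0,0,0,-0.043,-0.0307,0.01,0],[0,0.09,0,0,0,0,0],[0,0.09,0,0,0,0,0],[0,0,0,0,0,0,0],[0,0,0,0,0,0,0]]'
python3 - <<'E'
from h import *
R=Rv(-101,10); tip=np.array([.434,.290,.005]); plan(tip+[0,0,.012]-R[:,2]*.085,R)
E
```

```text
time_s: 27.38
position: [0.4204, 0.2924, 0.2585]
tool_rot: [[0.966, -0.195, 0.171], [-0.192, -0.981, -0.037], [0.175, 0.003, -0.985]]
ft_force: [0.5, -0.2, -0.9]
grip_width: 0.0269
gripper_force: 80.0
t 27.38 pos [0.4204 0.2924 0.2585] q [ 25.  14.  82.  -6.  76. 127.] F [ 0.5 -0.2 -0.9] w 0.0269
 shift(cur axes) [-0.0285 -0.0006  0.1552] turn [ 0.003 -0.001 -0.004]  shift after turn [-0.0283 -0.0002  0.1552]
```

```bash
python3 -m jog '[[0,0,0,-0.0057,0,0.031,0],[0,0,0,-0.0057,0,0.031,0],[0,0,0,-0.0057,0,0.031,0],[0,0,0,-0.0028,0,0.0155,0],[0,0,0,0,0,0,0]]' | sed -n '2p;4p'
python3 -m jog '[[0,0,0,-0.0028,0,0.0155,0],[0,0,0,-0.0028,0,0.0155,0],[0,0,0,-0.0028,0,0.0155,0],[0,0,0,0,0,0,0]]'| sed -n '2p;4p'
for i in 1 2 3; do python3 -m jog '[[0,0,0,-0.0005,0,0.003,0],[0,0,0,0,0,0,0]]'| sed -n '2p;4p';done
```

```text
position: [0.4201, 0.2919, 0.1476]
ft_force: [0.4, 0.5, -0.9]
position: [0.4202, 0.2922, 0.1015]
ft_force: [0.5, -0.1, -1.2]
position: [0.4203, 0.2925, 0.0992]
ft_force: [-0.4, -0.8, -0.5]
position: [0.42, 0.2924, 0.0956]
ft_force: [-0.4, 0.0, -2.1]
position: [0.42, 0.2923, 0.0923]
ft_force: [0.2, -0.2, -0.0]
```

```bash
for i in 1 2 3; do python3 -m jog '[[0,0,0,-0.0003,0,0.0015,0],[0,0,0,0,0,0,0]]'| sed -n '2p;4p';done
```

```text
position: [0.42, 0.2924, 0.0909]
ft_force: [0.1, -0.0, -1.2]
position: [0.42, 0.2924, 0.0894]
ft_force: [0.1, 0.2, -1.6]
position: [0.4202, 0.2925, 0.0888]
ft_force: [-1.9, -0.3, 7.7]
```

The tip is on the cup floor. I'll ease up, open, and back out along the driver's axis.

```bash
python3 -m jog '[[0,0,0,0.0002,0,-0.0012,0],[0,0,0,0,0,0,45],[0,0,0,0,0,0,60],[0,0,0,0,0,0,75],[0,0,0,0,0,0,75],[0,0,0,0,0,0,75]]'
python3 -m jog '[[0,0,0,0,0,-0.02,75],[0,0,0,0,0,-0.04,75],[0,0,0,0,0,-0.06,75],[0,0,0,0,0,-0.06,75],[0,0,0,0,0,0,75],[0,0,0,0,0,0,75]]'
python3 - <<'E'
from h import *
b=snap('top','t9');c=snap('side','s9');d=snap('wrist','w9')
g=c['pixels'].max(2)[95:155,185:240]; m=(g<60).astype(np.uint8); k,l,st,ce=cv2.connectedComponentsWithStats(m)
print('side dark blobs',[(st[i,:5]+[185,95,0,0,0]).tolist() for i in range(1,k) if st[i,4]>15])
print('pred rim',proj(c,[.442,.2885,.066]),'end leaned',proj(c,[.415,.2935,.118]),'wrist end',proj(d,[.415,.2935,.118],True),'tip',proj(d,[.434,.290,.005],True))
c0=load('side0'); dd=np.abs(c['pixels'].astype(int)-c0['pixels']).max(2)
for n,P in(('carton',[.735,0,.03]),('padlock',[.7,-.28,.01]),('gland',[.66,.3,.02])):
    u,v=np.round(proj(c,P)).astype(int); print(n,u,v,dd[v-12:v+13,u-12:u+13].mean().round(1))
cv2.imwrite('pics/v9.png',cv2.resize(d['pixels'],(640,480))[...,::-1])
E
```

```text
time_s: 30.75
position: [0.42, 0.2924, 0.0892]
tool_rot: [[0.965, -0.195, 0.173], [-0.191, -0.981, -0.036], [0.177, 0.002, -0.984]]
ft_force: [0.1, 0.6, -0.7]
grip_width: 0.0643
gripper_force: 0.0
time_s: 31.5
position: [0.3884, 0.2987, 0.2655]
tool_rot: [[0.966, -0.195, 0.172], [-0.191, -0.981, -0.037], [0.176, 0.003, -0.984]]
ft_force: [0.4, -0.6, 0.7]
grip_width: 0.0639
gripper_force: 0.0
side dark blobs [[197, 117, 13, 19, 154]]
pred rim [210.47819869 130.82917506] end leaned [201.41128295 118.12237336] wrist end [256.46431111 174.44410874] tip [255.99393986 154.83326205]
carton 306 193 2.8
padlock 310 275 2.9
gland 272 136 2.8
```

```bash
python3 -m jog '[[0,0,0,0,0,0,75],[0,0,0,0,0,0,75],[0,0,0,0,0,0,75],[0,0,0,0,0,0,75]]' | sed -n '2p;4p'
python3 - <<'E'
from h import *
c0,c7,c9=load('side0'),load('s7'),load('s9'); c=snap('side','s10'); d=lambda a,b,x0,y0,x1,y1:np.abs(cv2.GaussianBlur(a['pixels'],(3,3),0).astype(int)-cv2.GaussianBlur(b['pixels'],(3,3),0)).max(2)[y0:y1,x0:x1].mean().round(2)
print('settled',d(c9,c,185,100,240,155),'cup right/foot',d(c0,c,212,124,224,153),d(c0,c,200,140,222,153),'noise',d(c0,c,330,330,350,350))
print('well0 s7 vs now',d(c7,c,262,158,285,177),'s0 vs now',d(c0,c,262,158,285,177),'other wells',d(c0,c,210,205,235,225),d(c0,c,263,205,288,225),d(c0,c,216,158,238,177))
print('large/small cups',d(c0,c,222,95,252,132),d(c0,c,168,132,188,158))
E
```

```text
position: [0.3888, 0.2989, 0.2663]
ft_force: [-0.1, -0.3, -0.6]
settled 0.78 cup right/foot 2.19 2.12 noise 2.54
well0 s7 vs now 2.01 s0 vs now 5.9 other wells 2.49 2.63 2.61
large/small cups 2.2 2.23
```

The driver leans still in an unmoved cup, well0 stays shut, and everything else differs from the start only by noise, so I'll hand the job in.

```bash
python3 -c "
from rig import job
print(job.close_job())"
```

```text
the job is handed in; nothing more can be done
None
```

The open fastener is pressed down and turned to its stop like the other three, and the driver stands blade down in the middle steel cup, leaning on its rim. The other things on the bench show no movement in the camera images, and I handed the job in after about 32 s of the 69 s allowed.

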